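# Press an alignment pin home with the trigger clamp, then back the jaw off

### The arm

A 6-joint arm with a two-finger parallel gripper is mounted at the origin on a cart in front of the work surface, level with it; the furniture and walls round the work are solid. World frame = base frame: x ahead of the robot, y to its left, z up, the work surface at z = 0. Lengths are in m, angles in rad, forces in N, time in s.
With the tool pointing down it reaches from about 0.275 to 0.75 m from the base axis. Payload 10.2 kg.
Tool frame: the origin (TCP) lies midway between the tips of the shut fingers; the grasp point (between the pads) lies 19 mm behind it (env.hold_point_z is the distance from the TCP to the grasp point, in m); x points along the fingers, z is the direction in which the jaws open and shut, and the axes are right-handed (so a half turn about x gives the same grasp; the last joint's range is limited). The gripper opens to 85 mm and grips with 20 to 120 N. Pads are 22 mm wide; open, the fingers measure 114 mm over their backs; the gripper's body (76 mm by 85 mm) begins 54 mm behind the grasp point. The pads swing forward as they close: fully open they stand 13 mm farther back than shut.
Start: joints at [1.1, 0.313, 1.498, -0, 1.331, -0.223], TCP at [0.129, 0.509, 0.192] pointing down, gripper open.
Joint ranges: [-2.94, 2.94], [-0.97, 2.17], [0.19, 2.56], [-1.23, 4.37], [0.02, 3.11], [-2.88, 2.88]. Speed limits (rad/s): [2.39, 2.39, 3.01, 3.14, 3.14, 3.14].

### API

Orientations are given as a unit quaternion [x, y, z, w].
In Python, from bench import env, kinematics, monitor, eyes, job gives the robot as it stands. The module is installed in compiled form; this text tells all that it offers. Calls block until the motion is done:
- env.reach(position, orientation): joint-space move of the TCP to a pose.
- env.movel(position, velocity=0.15, frame=None, guard=None): straight line of the TCP; frame=None keeps the orientation; velocity is the mean speed in m/s. With guard (N) it stops when the force on the tool has changed by that much, and returns True; else False.
- env.set_joints(angles): joint-space move.
- env.release() and env.close_gripper(effort=None): open the fingers fully, or close them until they stop; effort is the grip in N (None keeps the last).
- env.hold(seconds).
- kinematics.ik(position, orientation): joint angles nearest the present ones, or None.
- monitor.sense(): the state.
- eyes.grab_frame(name): name is "scene" or "side" or "wrist"; returns a dict with "frame" (400x640x3 uint8, red, green, blue), "mtx" (3x3 intrinsics, pixels), "k1" (the pictures are not rectified: a ray, as slopes to the right and down, at radius r is drawn at 1 + k1 r^2 times it, then the intrinsics apply), "view" (4x4, takes a point from world to camera coordinates). Camera axes: x right, y down, z forward; pixel columns grow to the right and rows downward; lengths in m; the calibration is good to about 2 mm. A picture is of the moment at which its call begins. There is no depth.
A pose or a line that the arm cannot do raises env.MotionError and nothing moves.
- job.hand_in(): hands the job in, once; it reports no verdict.
The state is a dict: "clock": time; "joints": joint angles; "qvel": joint speeds; "joint_efforts": joint torques, N m; "position": TCP position; "ee_rot": TCP orientation; "contact_force": force on the tool from outside, world axes, zero at the start; "ft_torque": the same for the moment, N m; "finger_gap": opening from 0.0 (shut) to 1.0 (fully open).
Only numpy, scipy, OpenCV 4.12 (cv2) and the standard library are available. Lean on these libraries where they do the work, as an engineer would, in place of code of your own. Each camera call takes 0.05 s, during which the arm holds its last target. There are 200 camera calls.

### The job

Pump the orange trigger of the bench clamp until its ram has pushed the brass pin fully home in the dark block, its collar firmly against the block, and stop squeezing as soon as you feel it seat so that the pin is not crushed. Then press the red release lever on the sliding jaw and slide the jaw all the way back, leaving the block standing in the clamp and everything else on the bench alone. Work the clamp only by its trigger, its release lever and its jaw: do not push the pin or the block by hand, and do not force anything.

Things in the scene. Friction and masses are not known exactly. Their poses are not given: they have to be found in the camera images.
- clamp: Bench clamp fixed to the bench: aluminium base plate 305x90x10 mm, steel rail, blue housing (50 wide, top at 106 mm) at one end, blue anvil (top at 76 mm) at the other. Origin on the bench top, on the rail's centre line; x runs along the rail from housing to anvil, y across, z up. A fixed black hand grip, top 34 mm above the bench, sticks out under the trigger.
- trigger_hinge (a point): Hinge of the trigger, on the housing's side (at x -107, y -32, z 90 mm in the clamp). The trigger runs level from here to the clamp's -y and its end is pressed down. The first 0.05 rad or so is free play, then it carries the jaw forward 30 mm per rad: 10 to 13 mm a full stroke. When let up fully it takes a new hold and the jaw stays where it is.
- trigger (a joint): Angle of the trigger (rad), 0 up at rest to 0.5 fully pressed. At the pad its spring takes 2.7 N (rest) to 4.4 N (0.5). Three newtons at the ram cost one more newton at the pad: pushing the pin in adds about 4 N, and once the pin is seated the force climbs steeply; 13 N at the pad then means about 30 N on the pin.
- trigger_pad: The orange trigger pad, 36 mm along the clamp's x, 46 mm along its y, 12 mm thick; origin at its centre, 88 mm from the hinge.
- trigger_top (a point): Middle of the top face of the orange trigger pad, 104 mm above the bench at rest. At full stroke it has sunk about 45 mm and moved about 4 mm towards the hinge; a fingertip pressing straight down stays on the pad.
- jaw (a joint): Travel of the sliding jaw along the rail (m): 0 fully back at its home stop, growing towards the anvil, at most 0.070. It slides with about 1.5 N. A brake lets it go forward freely but locks it against going back unless the release lever is held down.
- release (a joint): Angle of the release lever (rad): about 0 at rest with the brake on, pressed down to 0.30 at a hard stop. The brake is off above about 0.05. It springs back when let go.
- release_top (a point): Middle of the top face of the red release pad on the front of the jaw, 36 mm along the clamp's x, 34 mm wide; 83 mm above the bench at rest, sinks 11 mm at full travel. Pressed straight down it takes 2 to 5 N; while the ram still presses on the pin, up to a third of the ram's force more until the brake lets go. The pad travels with the jaw.
- tower_front (a point): Point on the flat front face of the blue jaw tower (50 mm wide, top 100 mm above the bench), 15 mm below its top, 17 mm behind (-x of) point release_top, facing the clamp's +x. A fingertip that holds the red pad down can push back against this face to slide the jaw home.
- ram: Steel ram on the front of the jaw, 22 mm across, pointing along the clamp's x, 40 mm above the bench; origin at the middle of its front face, which presses on the pin. It moves with the jaw.
- anvil_face (a point): Middle of the anvil's black rubber face, which looks towards the ram.
- block: Loose dark steel holder block 50x46x50 mm, about 0.3 kg, standing on the base plate between ram and anvil, not yet touching the anvil; origin at the centre of its underside (10 mm above the bench), x axis roughly along the clamp's x. The ram pushes it against the anvil before the pin begins to go in.
- pin (a joint): How far the brass pin still has to go into the block (m): 0 when home, with its collar (18 mm across, 4 mm thick) against the block's face that looks towards the ram. The tight fit takes about 12 N to push.
- dropper_white: Bystander: small brown dropper bottle with white top, 92 mm tall, origin at its foot.
- dropper_black: Bystander: small brown dropper bottle with black top, 92 mm tall, origin at its foot.
- loupe: Bystander: black standing loupe 40 mm tall, origin at its foot.
- tweezers: Bystander: black tweezers lying flat, 127 mm long, origin under the middle.
- tape: Bystander: roll of brown tape 92 mm across, 48 mm tall, origin at its foot.
- weight: Bystander: brass knob weight 46 mm tall, origin at its foot.
Not all that is in view belongs to the job. What is shaped like the block but blue is not meant.

How it is judged:
By the outcome, as a careful person would: the job done as asked, in the order asked, and still so for the second after the job is handed in, with the robot touching nothing.
It also fails if it takes over 38 s, if anything falls off the work surface, if the arm or the gripper's body presses on something with over 40 N, if the wrist force passes 120 N, or if a joint passes its speed limit or range.

## Working session

There is one attempt and no reset: what is moved stays moved. The work goes in short steps, each a Python script; the robot and the scene stay as the last script left them, time stands still between calls to the robot, and variables do not carry over. Pictures are saved under pics/ and viewed, about 8 in all and at most 12, crops included, and the job is handed in when it is done.

```bash
mkdir -p pics; cat > h.py <<'E'
import numpy as np, cv2
from bench import env, kinematics, monitor, eyes, job
def shot(n,f):
    d=eyes.grab_frame(n); cv2.imwrite(f'pics/{f}.png',d['frame'][:,:,::-1]); np.savez(f'pics/{f}.npz',**d); return d
def ray(d,u,v):
    K=d['mtx']; s=np.array([(u-K[0,2])/K[0,0],(v-K[1,2])/K[1,1]]); p=s.copy()
    for _ in range(20): p=s/(1+d['k1']*(p@p))
    V=d['view']; R,t=V[:3,:3],V[:3,3]
    return -R.T@t, R.T@np.array([p[0],p[1],1.])
def plane(d,u,v,z):
    o,r=ray(d,u,v); return o+r*(z-o[2])/r[2]
def two(d1,p1,d2,p2):
    o,r=ray(d1,*p1);q,s=ray(d2,*p2)
    a=np.linalg.lstsq(np.c_[r,-s],q-o,rcond=None)[0]
    A=o+a[0]*r;B=q+a[1]*s; return (A+B)/2,np.linalg.norm(A-B)
def proj(d,P):
    V=d['view'];c=V[:3,:3]@P+V[:3,3];s=c[:2]/c[2];s=s*(1+d['k1']*(s@s));K=d['mtx'];return s*[K[0,0],K[1,1]]+K[:2,2]
E
python3 - <<'E'
from h import *
a=shot('scene','sc0');b=shot('side','si0');c=shot('wrist','wr0')
s=monitor.sense();print(s['clock'],s['position'],s['ee_rot'],s['contact_force'],a['k1'])
for d in(a,b,c):
    print('cam',ray(d,320,200))
    hsv=cv2.cvtColor(d['frame'],cv2.COLOR_RGB2HSV)
    for n,lo,hi in(('orange',(6,150,120),(20,255,255)),('red',(0,150,80),(5,255,255)),('red2',(174,150,80),(180,255,255))):
        m=cv2.inRange(hsv,lo,hi);k,_,st,ce=cv2.connectedComponentsWithStats(m)
        print(n,[(st[i].tolist(),ce[i].round(1).tolist()) for i in range(1,k) if st[i][4]>40])
E
```

```text
0.15 [0.1286691  0.50876278 0.19128101] [-0.43452332  0.55825418  0.43424655  0.55764836] [-0.64861102  0.71453514 -0.33224817] -0.12052981744756902
cam (array([-0.07247672, -0.18062443,  0.71984455]), array([ 0.66276089,  0.4077529 , -0.62834939]))
orange [([290, 226, 26, 21, 333], [302.5, 235.7])]
red [([504, 4, 11, 16, 64], [509.4, 11.1]), ([136, 131, 14, 15, 153], [141.6, 137.7]), ([380, 224, 21, 16, 207], [390.1, 231.7])]
red2 []
cam (array([0.40603006, 0.72113361, 0.81501004]), array([ 0.20437026, -0.57635002, -0.79132727]))
orange [([362, 203, 23, 18, 296], [373.0, 211.6])]
red [([333, 156, 13, 8, 73], [339.0, 159.6]), ([314, 378, 18, 22, 271], [323.0, 390.1])]
red2 []
cam (array([0.05517615, 0.52781085, 0.37308047]), array([ 0.26347586, -0.07703548, -0.96189065]))
orange []
red []
red2 []
```

View pics/sc0.png

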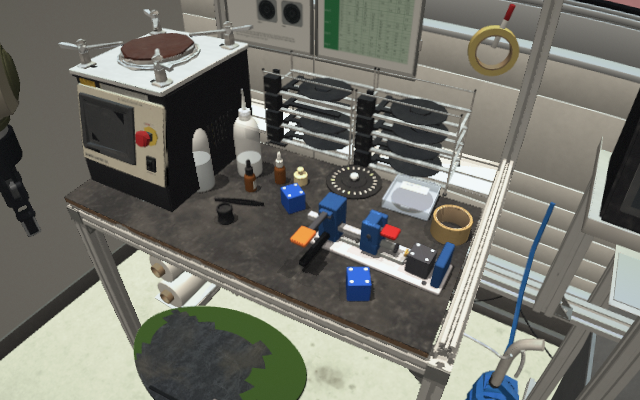

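View pics/si0.png

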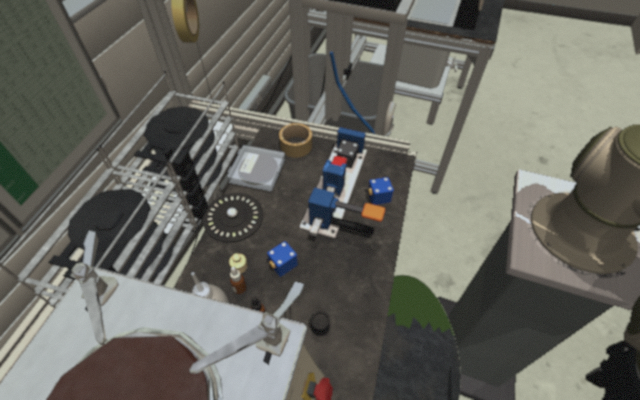

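```bash
python3 - <<'E'
from h import *
L=lambda f:dict(np.load(f'pics/{f}.npz'))
a,b=L('sc0'),L('si0')
print('or',two(a,(302.5,235.7),b,(373,211.6)),plane(a,302.5,235.7,.1),plane(b,373,211.6,.1))
print('red',two(a,(390.1,231.7),b,(339,159.6)),plane(a,390,231.7,.083),plane(b,339,159.6,.083))
x=cv2.resize(a['frame'][180:310,270:470],None,fx=4,fy=4,interpolation=cv2.INTER_CUBIC)
y=cv2.resize(b['frame'][115:250,290:410],None,fx=4,fy=4,interpolation=cv2.INTER_CUBIC)
cv2.imwrite('pics/c1.png',x[:,:,::-1])
E
```

```text
or (array([0.46934462, 0.19142484, 0.09985135]), np.float64(0.0027238860484264803)) [0.46765403 0.1916236  0.1       ] [0.47045471 0.19049514 0.1       ]
red (array([0.59142562, 0.05490789, 0.08336317]), np.float64(0.005840608831258217)) [0.58791484 0.05584616 0.083     ] [0.59399723 0.05180834 0.083     ]
```

View pics/c1.png

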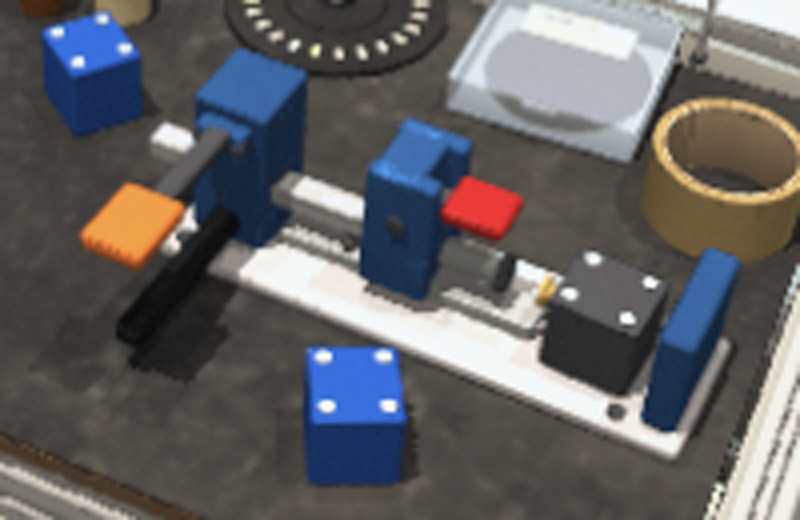

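The crop shows the clamp. The plate's near edge runs from about (323,247) to (438,293) in full-image pixels, with the orange pad at (302,236) and the red pad at (390,232). The two blue blocks are decoys. Next I compute the clamp frame and check reach.

```bash
python3 - <<'E'
from h import *
from scipy.spatial.transform import Rotation as R
L=lambda f:dict(np.load(f'pics/{f}.npz'))
a,b=L('sc0'),L('si0')
q=lambda u,v:(270+u/4-.4,180+v/4-.4)
p1=plane(a,*q(240,272),.01);p2=plane(a,*q(675,448),.01)
p3=plane(a,*q(728,340),.01)
print('plate',p1,p2,p3)
ex=(p2-p1)[:2];ex/=np.linalg.norm(ex);print('ex',ex,'from end edge',(p2-p3)[:2]/np.linalg.norm(p2-p3),np.linalg.norm(p2-p3))
# second estimate: tops of housing / tower corners
h1=plane(a,*q(305,73),.106);h2=plane(a,*q(270,108),.106)
print('housing right top edge',h1,h2)
h0=plane(a,*q(200,97),.106);print('len',h0,'ex2',(h2-h0)[:2]/np.linalg.norm(h2-h0))
O=np.array([.4695,.1912]);Rd=np.array([.5912,.0545])
# pads: red-orange y diff 120 -> solve angle
d=Rd-O;n=np.linalg.norm(d);phi=np.arctan2(d[1],d[0])
ang=phi-np.arcsin(.120/n);print('ex3',np.cos(ang),np.sin(ang),'red clamp x',-.107+np.sqrt(n*n-.12**2))
m=np.array([ex[0],ex[1]]);ey=np.array([-m[1],m[0]])
print('red-or in clamp',d@m,d@ey)
print(monitor.sense()['clock'])
for e in(1,-1):
    X=np.array([m[0],m[1],0]);Y=np.array([-m[1],m[0],0])
    M=np.c_[[0,0,-1],np.cross(e*Y,[0,0,-1]),e*Y];Q=R.from_matrix(M).as_quat()
    print(Q,kinematics.ik([O[0],O[1],.16],Q),kinematics.ik([Rd[0],Rd[1],.12],Q))
E
```

```text
plate [0.54604614 0.1742611  0.01      ] [ 0.55388477 -0.07660541  0.01      ] [ 0.63950657 -0.07467797  0.01      ]
ex [ 0.03123096 -0.99951219] from end edge [-0.99974672 -0.02250533] 0.08564348924080928
housing right top edge [0.61106701 0.17441785 0.106     ] [0.575421   0.17555097 0.106     ]
len [0.56349146 0.2115703  0.106     ] ex2 [ 0.31440319 -0.94928954]
ex3 0.012367898529680276 -0.9999235146179729 red clamp x 0.031194717699338972
red-or in clamp 0.1404341244150608 0.11737136234948976
0.15
[-0.01104316  0.70702054  0.01104316  0.70702054] [ 1.55256074e-01  3.00623227e-01  1.59993513e+00 -4.44089210e-16
  1.24103430e+00  1.24020039e-01] [-1.05237294e-01  5.22983520e-01  1.38037541e+00 -4.44089210e-16
  1.23823373e+00 -1.36473330e-01]
[ 0.70702054  0.01104316 -0.70702054  0.01104316] None None
```

```bash
cat >> h.py <<'E'
from scipy.spatial.transform import Rotation as R
EX=np.array([.02,-.9998,0]);EY=np.array([.9998,.02,0])
Q=R.from_matrix(np.c_[[0,0,-1],np.cross(EY,[0,0,-1]),EY]).as_quat()
E
python3 - <<'E'
from h import *
env.close_gripper(30)
env.reach([.469,.191,.20],Q)
c=shot('wrist','w1');b=shot('side','s1')
s=monitor.sense();print(s['clock'],s['position'],s['contact_force'],s['finger_gap'])
hsv=cv2.cvtColor(c['frame'],cv2.COLOR_RGB2HSV)
for n,lo,hi,z in(('orange',(6,150,120),(20,255,255),.104),('red',(0,150,80),(5,255,255),.083)):
    m=cv2.inRange(hsv,lo,hi);k,_,st,ce=cv2.connectedComponentsWithStats(m)
    for i in range(1,k):
        if st[i][4]>40: print(n,st[i],ce[i],plane(c,*ce[i],z))
E
```

```text
2.7167 [0.46865635 0.19176759 0.20000233] [-0.46118757  0.1852076  -0.62707916] 0.0018206390259302007
orange [ 297  176   54   41 1229] [324.8364524 200.7990236] [0.46988538 0.1877795  0.104     ]
red [434 308  25  21 363] [447.65013774 315.84848485] [0.59731288 0.06326555 0.083     ]
```

View pics/w1.png

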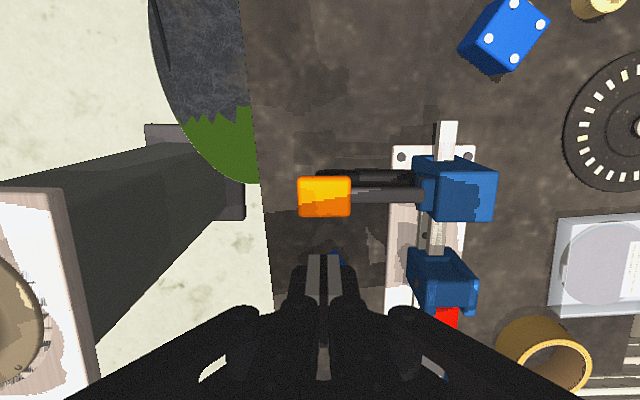

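The wrist view shows the orange pad centred at (325,201). That puts it within 3 mm of the stereo fix, so I start pumping, one stroke first to learn the forces.

```bash
cat >> h.py <<'E'
P=np.array([.470,.189])
def fz(): return monitor.sense()['contact_force'][2]
def stroke(limit=11.5,bottom=.0635,step=.004,v=.04):
    env.movel([*P,.112],velocity=.12); f0=fz(); z=.106; log=[]; seated=False
    while z>bottom:
        z=max(bottom,z-step)
        g=env.movel([*P,z],velocity=v,guard=max(1.,limit-(fz()-f0)))
        s=monitor.sense();F=s['contact_force'][2]-f0;log.append((round(s['position'][2]*1e3,1),round(F,1)))
        if g or F>limit: seated=True;break
    print(f0.round(2),log,seated,s['clock']);return seated
E
python3 - <<'E'
from h import *
stroke()
env.movel([*P,.112],velocity=.12)
print(monitor.sense()['clock'])
E
```

```text
0.6 [(np.float64(101.9), np.float64(0.2)), (np.float64(97.8), np.float64(-0.3)), (np.float64(93.8), np.float64(0.6)), (np.float64(89.8), np.float64(-1.3)), (np.float64(85.7), np.float64(-0.5)), (np.float64(81.7), np.float64(-0.5)), (np.float64(77.7), np.float64(0.2)), (np.float64(73.7), np.float64(-0.8)), (np.float64(69.7), np.float64(-0.9)), (np.float64(65.8), np.float64(-1.9)), (np.float64(63.6), np.float64(1.2))] False 6.5
7.0583
```

The forces are near zero, so the finger may have missed the pad. I'll check with a picture while pressed.

```bash
python3 - <<'E'
from h import *
env.movel([*P,.085],velocity=.08,guard=10)
print(monitor.sense()['contact_force'],monitor.sense()['position'])
c=shot('wrist','w2');a=shot('scene','s2')
x=cv2.resize(a['frame'][170:290,260:420],None,fx=4,fy=4,interpolation=cv2.INTER_CUBIC)
y=cv2.resize(c['frame'][100:340,200:520],(640,480))[:, :]
cv2.imwrite('pics/c2.png',np.hstack([cv2.resize(x,(400,300)),cv2.resize(y,(400,300))])[:,:,::-1])
E
```

```text
[ 0.45466182 -0.14495487  0.82200611] [0.46989551 0.18898245 0.08473106]
```

View pics/c2.png

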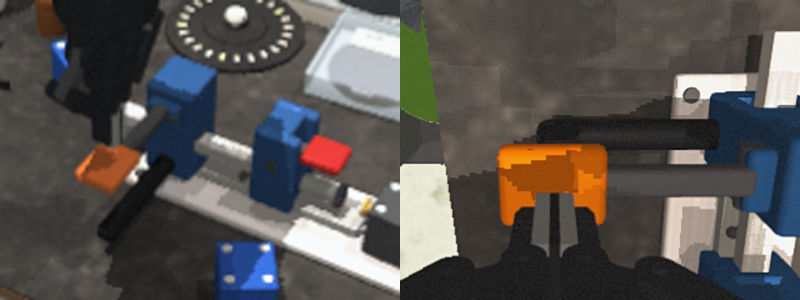

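```bash
cat >> h.py <<'E'
def blobs(d):
    hsv=cv2.cvtColor(d['frame'],cv2.COLOR_RGB2HSV);o={}
    for n,lo,hi in(('orange',(6,150,100),(20,255,255)),('red',(0,150,80),(5,255,255))):
        k,_,st,ce=cv2.connectedComponentsWithStats(cv2.inRange(hsv,lo,hi))
        o[n]=[(ce[i].round(1).tolist(),st[i].tolist()) for i in range(1,k) if st[i][4]>100]
    return o
E
python3 - <<'E'
from h import *
L=lambda f:dict(np.load(f'pics/{f}.npz'))
for f in('sc0','s2','w1','w2'): print(f,blobs(L(f)))
d=L('s2');w=L('w2');w1=L('w1')
print('tip scene',proj(d,np.array([*P,.085])),'wrist',proj(w,np.array([*P,.085])))
for z in(.104,.085): print('pad top proj',z,proj(d,np.array([*P,z])))
print(w['view'][:3,:3].T@-w['view'][:3,3])
for _ in range(6): env.hold(.1);print(monitor.sense()['contact_force'].round(2),monitor.sense()['joint_efforts'].round(2))
E
```

```text
sc0 {'orange': [([302.5, 235.9], [290, 226, 26, 21, 340])], 'red': [([141.6, 137.7], [136, 131, 14, 15, 153]), ([390.1, 231.7], [380, 224, 21, 16, 207])]}
s2 {'orange': [([302.4, 236.4], [290, 228, 26, 19, 321])], 'red': [([141.7, 137.7], [136, 131, 14, 15, 158]), ([390.1, 231.7], [380, 224, 21, 16, 207])]}
w1 {'orange': [([324.9, 200.8], [297, 176, 54, 41, 1233])], 'red': [([447.7, 315.8], [434, 308, 25, 21, 363])]}
w2 {'orange': [([321.4, 240.5], [278, 215, 88, 66, 4314])], 'red': []}
tip scene [304.39110184 240.96785454] wrist [323.86667095 240.41078315]
pad top proj 0.104 [304.23175144 234.01542034]
pad top proj 0.085 [304.39110184 240.96785454]
[0.46816803 0.26489399 0.26658237]
[-0.6   0.99 -0.35] [-1.000e-02 -4.107e+01 -2.259e+01 -0.000e+00  0.000e+00  0.000e+00]
[ 0.14 -0.92  0.02] [-1.000e-02 -4.119e+01 -2.264e+01 -0.000e+00 -0.000e+00  0.000e+00]
[ 0.53 -0.18 -0.46] [ -0.   -41.24 -22.64  -0.    -0.    -0.  ]
[-0.92 -0.52  0.3 ] [  0.   -41.25 -22.63  -0.     0.     0.  ]
[0.43 0.59 0.41] [  0.   -41.25 -22.62  -0.     0.    -0.  ]
[ 0.46 -0.68 -0.87] [  0.   -41.24 -22.62  -0.     0.    -0.  ]
```

```bash
python3 - <<'E'
from h import *
L=lambda f:dict(np.load(f'pics/{f}.npz'))
d=L('s2');w=L('w2')
print(proj(w,np.array([*P,.104])),proj(w,np.array([*P,.085])),plane(w,321.4,240.5,.104),plane(L('w1'),324.8,200.8,.104))
for n,b in(('w1',(297,176,54,41)),('w2',(278,215,88,66))):
    x,y,W,H=b;print(n,[plane(L(n),*p,.104).round(4)[:2] for p in((x,y),(x+W,y+H),(x,y+H),(x+W,y))])
b=shot('side','s3');print(blobs(b),proj(b,np.array([*P,.104])),proj(b,np.array([*P,.085])))
x=cv2.resize(w['frame'][190:300,260:390],None,fx=4,fy=4,interpolation=cv2.INTER_CUBIC)[:,:400]
y=cv2.resize(d['frame'][190:260,270:340],None,fx=5.7,fy=5.7,interpolation=cv2.INTER_CUBIC)
x=cv2.resize(x,(400,399));y=cv2.resize(y,(400,399))
cv2.imwrite('pics/c3.png',np.hstack([x,y])[:,:,::-1])
E
```

```text
[323.91503697 254.54675278] [323.86667095 240.41078315] [0.46854106 0.19686559 0.104     ] [0.46985451 0.18777796 0.104     ]
w1 [array([0.4463, 0.2086]), array([0.4927, 0.1738]), array([0.4463, 0.1728]), array([0.4911, 0.2096])]
w2 [array([0.4465, 0.2102]), array([0.4928, 0.174 ]), array([0.4458, 0.1731]), array([0.4907, 0.2111])]
{'orange': [([373.1, 212.5], [362, 204, 23, 18, 265])], 'red': [([323.1, 390.0], [314, 378, 18, 22, 268])]} [373.58060226 210.0643597 ] [372.64263443 215.11236888]
```

View pics/c3.png

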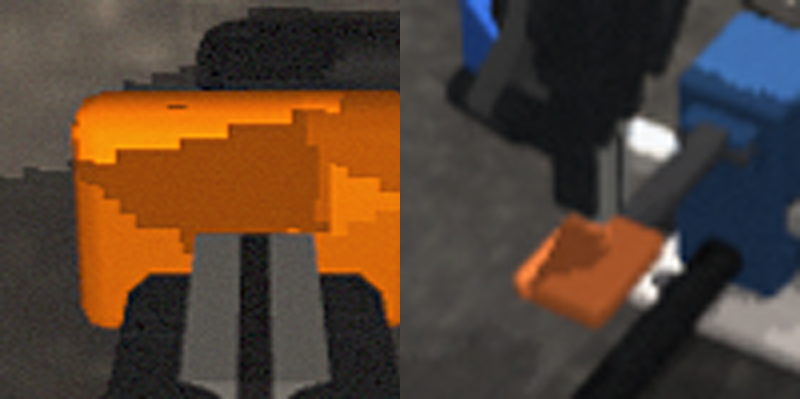

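```bash
python3 - <<'E'
from h import *
L=lambda f:dict(np.load(f'pics/{f}.npz'))
w=L('w1')
for z in (.2,.21,.219,.23): print(z,proj(w,np.array([.46866,.19177,z])))
print(env.hold_point_z, monitor.sense()['finger_gap'], monitor.sense()['clock'])
for r in range(225,290,3): print(r,w['frame'][r,312:340:3].mean(1).astype(int))
E
```

```text
0.2 [323.66412289 240.20329075]
0.21 [323.69119334 247.27324085]
0.219 [323.71805227 254.28664004]
0.23 [323.75464451 263.83950524]
0.0187 -0.0024469720631520014 8.2917
225 [47 46 55 48 60 55 57 56 49 48]
228 [50 44 57 57 58 54 57 53 49 56]
231 [55 44 59 57 58 55 57 46 48 52]
234 [46 55 58 57 56 51 55 49 44 47]
237 [51 51 61 62 60 55 52 56 51 48]
240 [50 51 54 57 51 45 42 46 55 58]
243 [57 52 47 45 49 47 51 52 65 67]
246 [46 48 36 40 49 43 49 51 47 59]
249 [32 42 40 47 37 48 46 48 42 57]
252 [30 44 47 48 37 46 48 53 56 42]
255 [80 82 81 21 19 71 81 82 81 38]
258 [85 82 82 23 24 64 81 83 80 51]
261 [82 80 84 29 29 56 86 79 77 60]
264 [78 77 79 26 35 56 81 80 80 74]
267 [77 80 87 20 21 55 83 76 78 74]
270 [82 82 84 37 26 51 73 82 81 79]
273 [78 80 77 21 19 50 82 77 83 83]
276 [79 83 80 28 30 45 81 82 79 86]
279 [81 78 80 32 31 48 79 82 79 83]
282 [83 80 77 28 19 41 77 80 79 82]
285 [82 81 78 20 23 40 80 83 78 84]
288 [78 79 79 30 28 38 86 81 81 79]
```

```bash
python3 - <<'E'
from h import *
L=lambda f:dict(np.load(f'pics/{f}.npz'))
w,d,b=L('w2'),L('s2'),L('s3')
print(two(w,(323.9,254.2),d,(307.2,227.7)),plane(w,323.9,254.2,.085),plane(d,307.2,227.7,.085))
# a free-air test: raise, look at the tip from scene and side
env.movel([*P,.20],velocity=.15)
a=shot('scene','s4');b4=shot('side','s5')
T=np.array([*P,.2]);print(proj(a,T),proj(b4,T),monitor.sense()['position'],blobs(a))
def crop(d,T,s=35):
    u,v=proj(d,T).astype(int);c=d['frame'][v-s:v+s,u-s:u+s].copy()
    c=cv2.resize(c,(390,390),interpolation=cv2.INTER_CUBIC)
    for z in(.2,.219):
        q=((proj(d,np.array([*P,z]))-[u-s,v-s])*390/2/s).astype(int);cv2.circle(c,tuple(map(int,q)),3,(0,255,0) if z==.2 else (255,0,255),-1)
    return c
cv2.imwrite('pics/c4.png',np.hstack([crop(a,T),crop(b4,T)])[:,:,::-1])
E
```

```text
(array([0.47376422, 0.19007651, 0.11441649]), np.float64(0.01057850785604535)) [0.47020072 0.18035092 0.085     ] [0.50585395 0.20567599 0.085     ]
[303.38064745 195.78819221] [378.86427859 181.69763833] [0.46955411 0.18891436 0.19903378] {'orange': [([302.4, 235.9], [290, 226, 26, 21, 340])], 'red': [([141.8, 137.8], [136, 131, 14, 15, 158]), ([390.2, 231.7], [381, 224, 20, 16, 204])]}
```

View pics/c4.png

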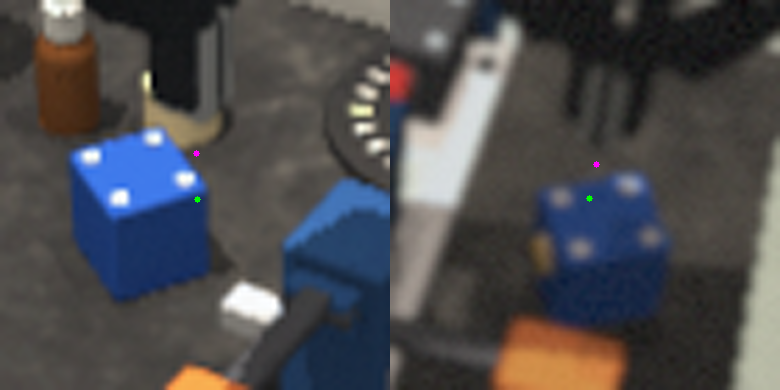

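The free-air crops show the real fingertips about 32 mm above the reported TCP: the tip ends about 85 px above the projected TCP in scene, and about 58 px above in side. So the first stroke never reached the pad, and nothing has moved. I'll find the contact by feel.

```bash
cat >> h.py <<'E'
def fz(n=12): return np.mean([monitor.sense()['contact_force'][2] for _ in range(n)])
E
python3 - <<'E'
from h import *
env.movel([*P,.085],velocity=.2); f0=fz(); print(f0,np.std([monitor.sense()['contact_force'][2] for _ in range(12)]),monitor.sense()['clock'])
for z in(.078,.073,.068,.062,.05):
    g=env.movel([*P,z],velocity=.06,guard=8); s=monitor.sense()
    print(z,g,(fz()-f0).round(2),s['position'][2].round(4),s['clock'])
    if g: break
print(blobs(shot('scene','s6')))
E
```

```text
0.9953706838210974 1.1102230246251565e-16 10.0333
0.078 False -0.81 0.0782 10.3
0.073 False -1.06 0.0728 10.55
0.068 False -1.5 0.0677 10.8
0.062 False 0.68 0.0619 11.05
0.05 False 1.33 0.0499 11.4
{'orange': [([302.6, 244.3], [291, 234, 25, 20, 240])], 'red': [([141.7, 137.7], [136, 131, 14, 15, 155]), ([392.1, 232.4], [382, 225, 21, 16, 211])]}
```

```bash
cat >> h.py <<'E'
def seg(z,v,guard):
    g=env.movel([*P,z],velocity=v,guard=guard);s=monitor.sense()
    print(z,g,s['contact_force'].round(1),s['position'][2].round(4),round(s['clock'],2));return g
E
python3 - <<'E'
from h import *
seg(.031,.06,7)
env.movel([*P,.079],velocity=.15)
d=shot('scene','s7');e=shot('side','s8');print(blobs(d)['red'],blobs(d)['orange'],blobs(e)['orange'])
print(monitor.sense()['clock'],monitor.sense()['contact_force'])
x=cv2.resize(d['frame'][215:295,345:465],(720,480),interpolation=cv2.INTER_CUBIC)
cv2.imwrite('pics/c5.png',x[:,:,::-1])
E
```

```text
0.031 False [-0.5 -1.3  3.9] 0.0311 11.92
[([141.6, 137.7], [136, 131, 14, 15, 156]), ([395.2, 233.5], [385, 226, 21, 16, 212])] [([302.4, 237.1], [290, 229, 26, 18, 289])] [([373.1, 213.1], [362, 204, 23, 18, 227])]
12.4833 [ 0.10441194 -0.82689641 -0.12536622]
```

View pics/c5.png

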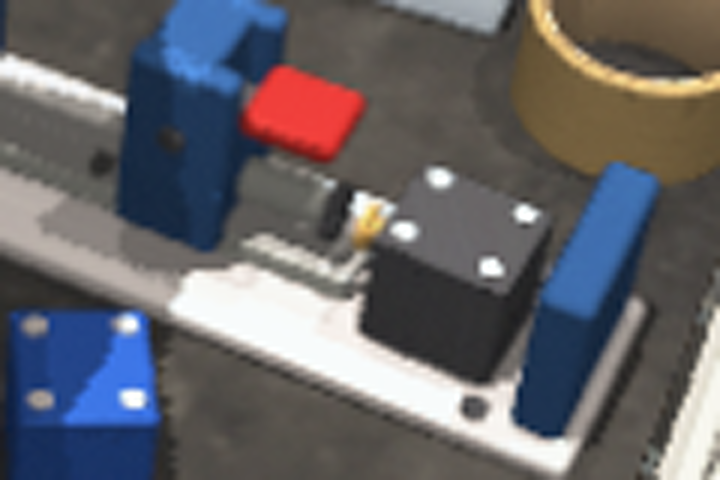

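```bash
python3 - <<'E'
from h import *
env.movel([*P,.084],velocity=.15)
for z in(.055,.043,.031):
    if seg(z,.06,9): break
env.movel([*P,.084],velocity=.18)
d=shot('scene','s9');print(blobs(d)['red'][-1],blobs(d)['orange'])
L=dict(np.load('pics/sc0.npz'))
a0=plane(L,390.1,231.7,.083);r=[a[0] for a in blobs(d)['red'] if a[0][0]>300][0];print((plane(d,*r,.083)-a0)@EX,(plane(d,395.2,233.5,.083)-a0)@EX,monitor.sense()['clock'])
x=cv2.resize(d['frame'][215:295,345:465],(720,480),interpolation=cv2.INTER_CUBIC)
cv2.imwrite('pics/c6.png',x[:,:,::-1])
E
```

```text
0.055 False [-2.6 -0.5  2.9] 0.0549 13.37
0.043 False [-1.3 -0.4  3.7] 0.0433 13.72
0.031 False [ 0.2 -0.7  4. ] 0.0314 14.07
([399.9, 235.4], [390, 228, 21, 16, 214]) [([302.4, 236.5], [290, 228, 26, 19, 315])]
0.021895063667297973 0.011283940318776038 14.5583
```

View pics/c6.png

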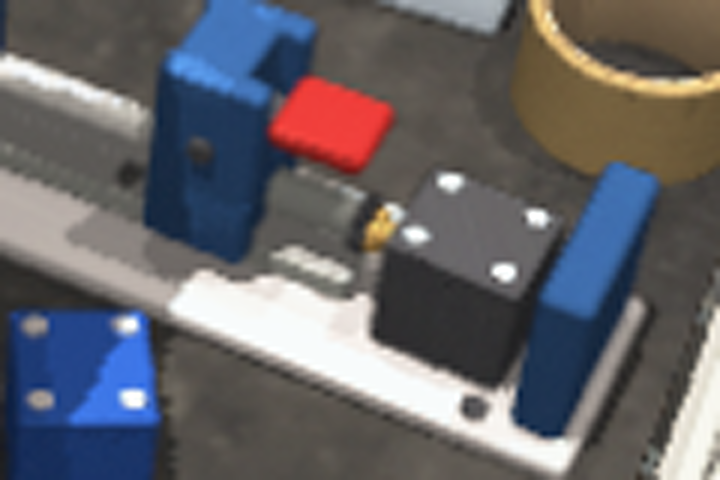

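```bash
cat >> h.py <<'E'
def press(zs,v,lim):
    for z in zs:
        if seg(z,v,max(2.,lim-max(0,monitor.sense()['contact_force'][2]))): return True
    return False
E
python3 - <<'E'
from h import *
env.movel([*P,.075],velocity=.15)
print(press((.061,.055,.049,.043,.037,.031),.035,11))
d=shot('scene','s10');r=[a[0] for a in blobs(d)['red'] if a[0][0]>300][0]
a0=plane(d,390.1,231.7,.083);print((plane(d,*r,.083)-a0)@EX)
E
```

```text
0.061 False [-2.4 -0.8  1.8] 0.061 15.36
0.055 False [-1.5 -0.1  3.7] 0.055 15.68
0.049 False [-3.5  0.5  3.3] 0.0491 16.01
0.043 False [-3.2  0.7  5.9] 0.0433 16.33
0.037 False [-1.4 -0.3  6.7] 0.0377 16.66
0.031 True [-0.7 -0.   8.8] 0.032 16.93
True
0.03155127259223242
```

```bash
cat >> h.py <<'E'
def favg(n=4):
    o=[]
    for _ in range(n): env.hold(.02);o.append(monitor.sense()['contact_force'][2])
    return np.mean(o)
E
python3 - <<'E'
from h import *
env.movel([*P,.084],velocity=.18)
env.movel([*P,.071],velocity=.12)
z=.068
while z>.031:
    cur=favg(2)
    g=env.movel([*P,z],velocity=.03,guard=max(2.5,12.5-cur)); s=monitor.sense()
    f=favg(3); print(round(z,4),g,f.round(1),s['position'][2].round(4),round(s['clock'],2))
    if g or f>10.5: break
    z-=.003
E
```

```text
0.068 False 0.7 0.0679 17.96
0.065 False 0.1 0.0648 18.29
0.062 False 1.9 0.062 18.62
0.059 False 4.7 0.0591 18.96
0.056 False 7.7 0.0562 19.29
0.053 False 7.4 0.0532 19.62
0.05 False 7.8 0.0501 19.96
0.047 False 10.8 0.0474 20.29
```

```bash
python3 - <<'E'
from h import *
z=monitor.sense()['position'][2]-.0004; f=favg(4); print(f)
while f<12.2:
    z-=.0007; env.movel([*P,z],velocity=.03,guard=4); f=favg(4); print(round(z,4),f.round(2),round(monitor.sense()['clock'],2))
    if z<.042: break
env.movel([*P,.10],velocity=.15)
d=shot('scene','s11');w=shot('wrist','w11')
for k in (d,w): print(blobs(k))
r=[a[0] for a in blobs(d)['red'] if a[0][0]>300][0]
a0=plane(d,390.1,231.7,.083);print((plane(d,*r,.083)-a0)@EX,monitor.sense()['clock'])
x=cv2.resize(d['frame'][215:295,345:465],(720,480),interpolation=cv2.INTER_CUBIC)
cv2.imwrite('pics/c7.png',x[:,:,::-1])
E
```

```text
10.561430415450612
0.0464 11.14 20.73
0.0457 11.83 21.04
0.045 12.45 21.36
{'orange': [([302.5, 235.9], [290, 226, 26, 21, 336])], 'red': [([141.7, 137.7], [136, 131, 14, 15, 152]), ([405.1, 237.3], [395, 230, 21, 16, 218])]}
{'orange': [([322.8, 234.3], [282, 207, 82, 61, 4386])], 'red': []}
0.03331091350392562 21.975
```

View pics/c7.png

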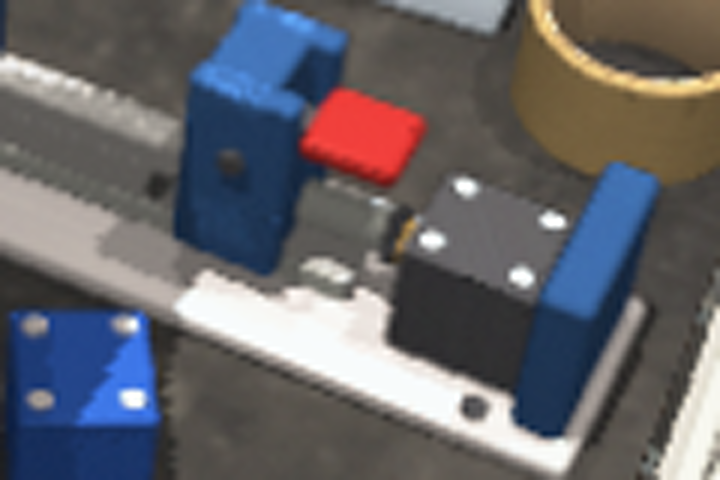

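Seating was felt clearly: 7.8 N plateau, then a rise to 12.5 N. The image shows only the thin collar between ram and block, with the block on the anvil. Next is the release.

```bash
python3 - <<'E'
from h import *
env.movel([*P,.13],velocity=.2)
env.movel([.591,.018,.13],velocity=.18)
env.movel([.591,.018,.062],velocity=.12,guard=8)
s=shot('side','s12');d=shot('scene','s12b');print(monitor.sense()['clock'],monitor.sense()['contact_force'],favg(3),blobs(s)['red'],blobs(d)['red'])
x=cv2.resize(d['frame'][190:270,350:450],(400,320),interpolation=cv2.INTER_CUBIC)
y=cv2.resize(s['frame'][115:195,290:390],(400,320),interpolation=cv2.INTER_CUBIC)
cv2.imwrite('pics/c8.png',np.hstack([x,y])[:,:,::-1])
E
```

```text
24.4083 [ 0.74761617 -0.70779931  0.04497644] -0.027473798329500587 [([323.2, 390.1], [315, 379, 17, 21, 272])] [([405.5, 237.8], [396, 230, 20, 16, 197])]
```

View pics/c8.png

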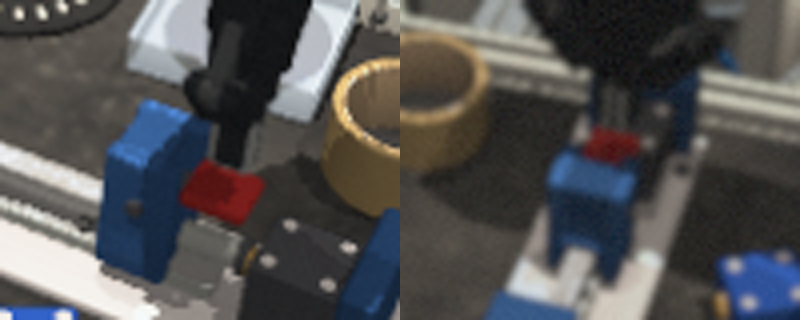

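The tip is over the red pad, perhaps 4 mm forward of centre, so I shift +3 mm and press. In scene the tip is at crop (240,165) and the pad at (222,190); in side they line up.

```bash
python3 - <<'E'
from h import *
x,y=.591,.021
env.movel([x,y,.056],velocity=.08,guard=8)
for z in(.051,.048,.045,.0425):
    g=env.movel([x,y,z],velocity=.05,guard=16); s=monitor.sense(); f=favg(2)
    print(z,g,round(f,1),s['contact_force'].round(1),s['position'].round(4),round(s['clock'],2))
    if g or f>14: break
print(blobs(shot('scene','s13'))['red'],blobs(shot('wrist','w13')))
E
```

```text
0.051 False 0.5 [-0.2  1.  -0.3] [0.5908 0.021  0.0506] 24.96
0.048 False 0.3 [0.  1.3 0.7] [0.5909 0.021  0.0478] 25.24
0.045 False -0.1 [ 0.4 -0.2 -0.6] [0.5909 0.021  0.0448] 25.52
0.0425 False 2.2 [1.1 0.8 2.1] [0.5913 0.0209 0.0427] 25.81
[([406.0, 240.2], [396, 234, 20, 12, 107])] {'orange': [([156.6, 130.3], [146, 114, 26, 29, 182])], 'red': [([332.2, 249.1], [293, 230, 72, 67, 1694])]}
```

```bash
python3 - <<'E'
from h import *
x,y=.591,.021
for z in(.0395,.037):
    g=env.movel([x,y,z],velocity=.05,guard=16); s=monitor.sense(); f=favg(2)
    print(z,g,round(f,1),s['contact_force'].round(1),round(s['clock'],2))
    if g or f>14: break
z=s['position'][2]
B=-EX[:2]
g=env.movel([*(np.array([x,y])+B*.030),.037],velocity=.05,guard=9)
s=monitor.sense();print(g,s['position'].round(4),s['contact_force'].round(1),s['clock'])
d=shot('scene','s14');r=[a[0] for a in blobs(d)['red'] if a[0][0]>300];print(r)
E
```

```text
0.0395 False 4.1 [ 1.5 -1.4  3.7] 26.19
0.037 False 3.8 [ 1.8 -1.3  4.3] 26.48
False [0.5903 0.0514 0.0369] [2.9 1.6 4.3] 27.2583
[[390.9, 237.5]]
```

```bash
python3 - <<'E'
from h import *
p=monitor.sense()['position'][:2];B=-EX[:2]
for k in range(1,8):
    g=env.movel([*(p+B*.003*k),.037],velocity=.04,guard=8);s=monitor.sense()
    print(k,g,s['position'].round(4),s['contact_force'].round(1),round(s['clock'],2))
    if g or s['contact_force'][1]<-7: break
d=shot('scene','s15');print(blobs(d)['red'])
E
```

```text
1 False [0.5902 0.0542 0.037 ] [1.  0.3 4.2] 27.56
2 False [0.5901 0.0574 0.037 ] [ 2.4 -0.   4.7] 27.81
3 False [0.59   0.0605 0.037 ] [1.6 0.4 4.5] 28.06
4 False [0.5899 0.0636 0.0369] [2.3 1.5 3.9] 28.31
5 False [0.5899 0.0665 0.037 ] [ 1.3 -0.   3.1] 28.56
6 False [0.5898 0.0695 0.0369] [1.8 1.4 4.1] 28.81
7 False [0.5898 0.0717 0.0371] [ 0.4 -3.5  6.1] 29.06
[([383.1, 234.2], [373, 229, 20, 12, 117])]
```

```bash
python3 - <<'E'
from h import *
p=monitor.sense()['position'][:2];B=-EX[:2]
for k in range(1,6):
    g=env.movel([*(p+B*.0025*k),.037],velocity=.04,guard=8);s=monitor.sense()
    print(k,g,s['position'].round(4),s['contact_force'].round(1),round(s['clock'],2))
    if g or s['contact_force'][1]<-8: break
d=shot('scene','s16');print(blobs(d)['red'])
E
```

```text
1 False [0.5899 0.0733 0.0373] [-0.4 -5.8  5.3] 29.36
2 False [0.59   0.0755 0.0374] [-0.5 -7.4  7.1] 29.61
3 False [0.5901 0.0777 0.0376] [-0.3 -9.9  9.1] 29.86
[([383.6, 234.0], [373, 228, 20, 13, 137])]
```

```bash
python3 - <<'E'
from h import *
p=monitor.sense()['position']
env.movel([p[0],p[1],.15],velocity=.12)
d=shot('scene','s17');print(blobs(d))
r=[a[0] for a in blobs(d)['red'] if a[0][0]>300][0]
for q in((405.1,237.3),(390.1,231.7)): print((plane(d,*r,.083)-plane(d,*q,.083))@EX)
o=[a[0] for a in blobs(d)['orange']][0]; print('red-orange along x',(plane(d,*r,.083)-plane(d,*o,.104))@EX)
env.movel([.50,.12,.2],velocity=.2)
d=shot('scene','s18');print(blobs(d),monitor.sense()['clock'])
x=cv2.resize(d['frame'][180:300,270:470],(800,480),interpolation=cv2.INTER_CUBIC)
cv2.imwrite('pics/c9.png',x[:,:,::-1])
E
```

```text
{'orange': [([302.4, 235.9], [290, 226, 26, 21, 344])], 'red': [([382.4, 228.9], [373, 222, 20, 15, 201])]}
-0.05060925895204777
-0.017298345448122147
red-orange along x 0.11856630887877008
{'orange': [([302.4, 235.9], [290, 226, 26, 21, 339])], 'red': [([141.8, 137.8], [136, 131, 14, 15, 159]), ([382.4, 228.9], [373, 222, 20, 15, 200])]} 31.8083
```

View pics/c9.png

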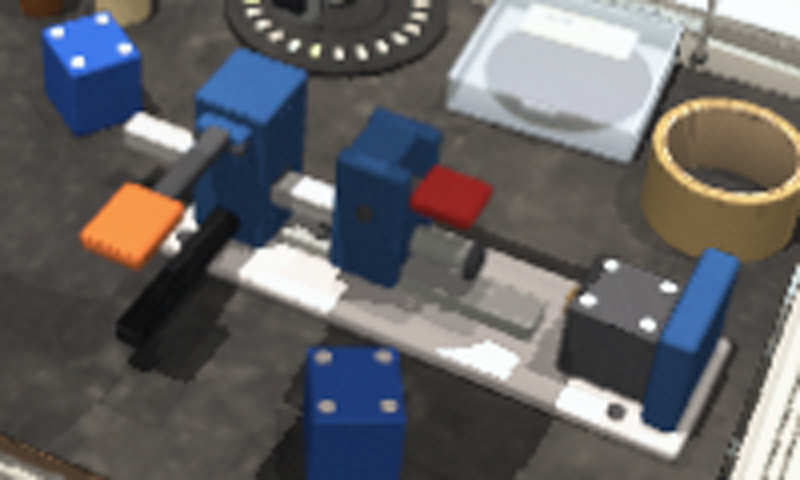

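```bash
python3 -c "
from h import *
job.hand_in();print(monitor.sense()['clock'])"
```

```text
the job is handed in; nothing more can be done
the job is handed in; nothing more can be done
```

The job is handed in: the pin is home in the block and the jaw is back at what I take to be its home stop. The last clock reading before hand-in was 31.8 s of the allowed 38 s.

- **Pumping:** It took four working strokes. The pad force held near 7.8 N while the pin went in, then climbed at about 1 N per mm. I stopped at a measured 12.5 N, which is roughly 28 N on the pin by the figures given.
- **Release:** I held the red lever about 7 mm down and slid the jaw back about 51 mm, to 17 mm behind where it started. There it stopped moving while the push rose to about 10 N, then I lifted straight off.
- **Last picture:** The block stands against the anvil with the collar at its face, and the trigger and lever are back at rest. The decoy blocks, tape and grip in view look undisturbed. I did not recheck the other bystanders individually after the start.

**Checks that failed or disagreed:**
- **Tip offset:** The real fingertips sit about 30–38 mm above the reported TCP. My first stroke therefore pressed only air, and I found contact by feel afterwards.
- **Force noise:** The force readings carry about 0.7 N of noise, so the seating force is an average.
- **Home stop:** I took the jaw's stop as home from its refusal to move under force. I had no independent measurement of its home position.

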